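Stack a lens cell in the spring slide and hold it in front of the inspection camera

ROBOT

A 6-joint arm with a two-finger parallel gripper is mounted at the origin on the work surface. World frame = base frame: x ahead of the robot, y to its left, z up, the work surface at z = 0. Lengths are in m, angles in rad, forces in N, time in s.
With the tool pointing down it reaches from about 0.25 to 0.85 m from the base axis. Payload 12.5 kg.
Tool frame: the origin (TCP) lies on the centre line of the jaws, within the pads' length; the fingertips stand 25 mm ahead of it and the grasp point (between the pads) lies 6 mm ahead of it; z points along the fingers, x is the direction in which the jaws open and shut, and the axes are right-handed (so a half turn about z gives the same grasp; the last joint's range is limited). The gripper opens to 93 mm and grips with 3 to 60 N. Pads are 15 mm wide; open, the fingers measure 128 mm over their backs; the gripper's body (75 mm by 188 mm) begins 65 mm behind the grasp point.
Start: joints at [-0.085, 0.351, 1.652, -0, 1.139, -0.085], TCP at [0.55, 0, 0.244] pointing down, gripper open.
Joint ranges: [-2.75, 2.75], [-0.79, 2.1], [0.01, 2.65], [-1.57, 4.71], [0.07, 3.14], [-2.87, 2.87]. Speed limits (rad/s): [2.22, 2.22, 2.79, 3.14, 3.14, 3.14].

INTERFACE

Orientations are given as a 3x3 rotation matrix whose columns are the frame's x, y, z axes.
In Python, from plant import get_state, snapshot, sign_off gives the robot as it stands.
- The arm moves only by the tool apply_moves, never from a script. Its argument "steps" is text: rows parted by semicolons, each of 6 numbers parted by spaces: the shift along the tool's x, y, z in cm, then the turn, a rotation vector about the tool's x, y, z in rad. In form: tx ty tz ax ay az; .... A call has 1 to 20 rows; each row is the pose to reach, as a shift and turn from the pose commanded when the call began, along the tool's axes at that moment; what a row does not reach only later rows make up. A row lasts 1/12 s, in which the tool goes at most 41.7 mm and 7.16 degrees, less where a joint would pass 70% of its speed; a pose out of reach is approached as far as the arm can. A call with a gripper value outside its range is refused whole. "gripper" is the finger opening in cm, from 0 to 9.3, set as the call begins (left out, the last holds). The fingers move at their own pace and stop on an object; the grip force is fixed at half the most. Time passes only in rows, so rows that repeat a pose let the fingers close. It gives the time, the measured TCP pose, the force and the opening at its end, in the units of the state.
- get_state(): the state, without advancing time (a new reading comes with each control period).
- snapshot(name): name is "scene" or "side" or "wrist"; returns a dict with "pixels" (420x560x3 uint8, blue, green, red), "K" (3x3 intrinsics, pixels), "pose" (4x4, takes a point from camera to world coordinates). Camera axes: x right, y down, z forward; pixel columns grow to the right and rows downward; lengths in m; the calibration is good to about 2 mm. The wrist camera is an equidistant fisheye: a pixel r from the principal point sees the ray r / f radians off the axis. A picture is of the moment at which its call begins. There is no depth.
- sign_off(): hands the job in, once; it reports no verdict.
The state is a dict: "time_s": time; "joint_positions": joint angles; "qd": joint speeds; "joint_torque": joint torques, N m; "position": TCP position; "tcp_rot": TCP orientation; "force": force on the tool from outside, world axes, zero at the start; "wrist_torque": the same for the moment, N m; "finger_gap": finger opening in m.
Only numpy, scipy, OpenCV 4.12 (cv2) and the standard library are available. Lean on these libraries where they do the work, as an engineer would, in place of code of your own. Each camera call takes 0.05 s, during which the arm holds its last target. There are 200 camera calls.

TASK

Stack the lens subassembly squarely in the four-pin pocket of the spring slide, in order: the tall cell at the bottom, then the spacer ring, then the solid top disc, letting go of each once it sits flat. Then pull the slide by its black upright tab towards the robot until its pointer stands on the dark line of the camera's index plate, and finish while still holding it there against the spring: do not let go. Leave the other things on the bench where they are.

Things in the scene. Friction and masses are not known exactly. Their poses are not given: they have to be found in the camera images.
- cell_mid (a point): Centre (half-way up) of the lens cell: a solid bare-aluminium cylinder 50 mm in diameter, 26 mm tall, about 0.13 kg, with a dark groove round it and a small dark 12 mm window flush in the middle of its top. It stands upright on the 3 mm thick blue mat. z axis = its axis, up.
- spacer_mid (a point): Centre (half-way up, on the axis) of the spacer: an aluminium ring 50 mm outside, 28 mm hole, 14 mm tall, lying flat on the blue mat. z axis up.
- disc_mid (a point): Centre (half-way up) of the top disc: a solid plain aluminium disc 50 mm in diameter, 14 mm thick, lying flat on the blue mat. z axis up.
- pocket (a point): Centre of the pocket's flat floor on the slide, 24 mm above the table; travels with the slide. Four upright steel pins, 10 mm thick, 52 mm tall (top 8 mm tapered), stand 31.5 mm from it on the diagonals between its x and y axes, 1.5 mm clear of a 50 mm part, with 34 mm gaps for fingers along x and y. Stacked, the cell's, spacer's and disc's centres are 13, 33 and 47 mm above it.
- base: Fixed dark steel base of the slide, 270 mm (x) by 110 mm (y), 20 mm tall; origin under its centre. Its axes are also those of the pocket, tab, pointer and line: x = from the pull tab towards the pocket (away from the robot), y = towards the camera, z up. The slide is pulled along -x.
- pull_tab (a point): Middle of the top edge of the slide's black upright pull tab: a stiff plate 12 mm thick (along this frame's x), 44 mm wide (y), rising 46 mm from the slide's top face to this point (70 mm above the table). It stands 105 mm from the pocket's centre, on the robot's side, rigidly on the slide.
- pointer (a point): Tip of the flat steel pointer on the slide's side, level with the pocket's centre along x and 60 mm from it towards the camera; 28 mm above the table, travels with the slide.
- line (a point): Middle of the near edge of the dark line, 8 mm wide (x), 20 mm long (y), on the 26 mm tall index plate at the foot of the small fixed white camera (60 mm wide, 70 mm tall) beside the slide. The pointer is on the line when within 4 mm of this point along x. The plate begins 63 mm, the lens 84 mm, to the side of the slide's centre line. Its place along the slide varies.
- slide (a joint): How far the slide is pulled out of its rest, in m: 0 at rest, up to 0.085 at the stop. A spring pulls it back: about 3 N at rest and 0.8 N more for each 10 mm; it returns by itself when let go. The line is reached at 0.04 to 0.07.
- cap: Bystander: black plastic lens cap, 30 mm across, 12 mm tall, on the mat; origin under its centre.
- tweezers: Bystander: steel tweezers 120 mm long, about 6 mm tall, lying on the mat along their x axis; origin near the middle, underneath.
- driver: Bystander: screwdriver 160 mm long lying on the table along its x axis.
- bottle: Bystander: amber bottle 40 mm across, 85 mm tall; origin under its centre.
- jar: Bystander: white jar 50 mm across, 50 mm tall; origin under its centre.
- brush: Bystander: brush 160 mm long lying on the table along its x axis.

How it is judged:
By the outcome, as a careful person would: the job done as asked, in the order asked, and still so for the second after the job is handed in, while the arm keeps its last pose, push and grip.
It also fails if it takes over 72 s, if anything falls off the work surface, if the arm or the gripper's body presses on something with over 40 N, if the wrist force passes 120 N, or if a joint passes its speed limit or range.

## Working session

There is one attempt and no reset: what is moved stays moved. The work goes in short steps, Python scripts to look and compute and a tool call to move; the robot and the scene stay as the last step left them, time stands still between calls to the robot, and variables do not carry over. Pictures are saved under pics/ and viewed, about 8 in all and at most 12, crops included, and the job is handed in when it is done.

Besides the shell and the picture viewer there is one more tool, called after "Emit:" as name(argument=value, ...) on one line, values as JSON. apply_moves: Moves the arm, as the interface text tells. Its arguments: {"type":"object","properties":{"steps":{"type":"string"},"gripper":{"type":"number"}},"required":["steps"]}

```bash
mkdir -p pics; ls; cat > h.py <<'E'
import numpy as np, cv2
from plant import get_state, snapshot, sign_off
def shot(cam,name):
    s=snapshot(cam); im=np.ascontiguousarray(s["pixels"]); cv2.imwrite(f"pics/{name}.png",im)
    np.savez(f"pics/{name}.npz",im=im,K=s["K"],pose=s["pose"]); return im,np.array(s["K"]),np.array(s["pose"])
def load(name):
    d=np.load(f"pics/{name}.npz"); return d["im"],d["K"],d["pose"]
def ray(K,P,uv,fish=False):
    x=(uv[0]-K[0,2])/K[0,0]; y=(uv[1]-K[1,2])/K[1,1]
    if fish:
        r=np.hypot(x,y); s=np.sin(r)/r if r>1e-9 else 1; d=np.array([x*s,y*s,np.cos(r)])
    else: d=np.array([x,y,1.])
    return P[:3,3],P[:3,:3]@d
def onz(K,P,uv,z,fish=False):
    o,d=ray(K,P,uv,fish); return o+d*(z-o[2])/d[2]
def proj(K,P,X,fish=False):
    c=P[:3,:3].T@(np.asarray(X)-P[:3,3])
    if fish:
        h=np.hypot(c[0],c[1]); t=np.arctan2(h,c[2]); x,y=(c[:2]/h*t if h>1e-9 else (0,0))
    else: x,y=c[:2]/c[2]
    return np.array([K[0,0]*x+K[0,2],K[1,1]*y+K[1,2]])
E
python3 - <<'E'
from h import *
ims=[]
for c in ("scene","side","wrist"):
    im,K,P=shot(c,c+"0"); print(c,K.round(1).tolist(),P.round(3).tolist()); ims.append(im)
print(get_state())
E
```

```text
pics
scene [[437.5, 0.0, 273.5], [0.0, 437.5, 209.8], [0.0, 0.0, 1.0]] [[0.823, 0.353, -0.445, 1.151], [0.568, -0.532, 0.629, -0.756], [-0.014, -0.77, -0.638, 0.876], [0.0, 0.0, 0.0, 1.0]]
side [[482.7, 0.0, 279.3], [0.0, 482.7, 203.3], [0.0, 0.0, 1.0]] [[-0.935, -0.224, 0.276, 0.242], [-0.355, 0.549, -0.757, 1.014], [0.018, -0.805, -0.593, 0.855], [0.0, 0.0, 0.0, 1.0]]
wrist [[325.2, 0.0, 278.9], [0.0, 325.2, 201.4], [0.0, 0.0, 1.0]] [[1.0, 0.001, -0.0, 0.551], [0.001, -0.956, -0.293, 0.082], [-0.001, 0.293, -0.956, 0.383], [0.0, 0.0, 0.0, 1.0]]
{'time_s': 0.15, 'joint_positions': array([-8.46163043e-02,  3.51088853e-01,  1.65221384e+00, -4.43906106e-05,
        1.13909895e+00, -8.46384738e-02]), 'qd': array([-0.00104378, -0.0014271 , -0.00264301,  0.00094935,  0.00152681,
       -0.00073555]), 'joint_torque': array([ 9.91285888e-04, -4.97462654e+01, -2.85344088e+01,  6.99646957e-02,
        2.45898723e-02, -7.18797719e-05]), 'position': array([5.49784450e-01, 2.46715701e-05, 2.43262068e-01]), 'tcp_rot': array([[ 9.99999672e-01,  4.07479571e-05, -8.09502437e-04],
       [ 4.07707970e-05, -9.99999999e-01,  2.81982068e-05],
       [-8.09501287e-04, -2.82312016e-05, -9.99999672e-01]]), 'force': array([-0.08737257,  0.26990213,  1.1701781 ]), 'wrist_torque': array([-0.04955409, -0.04251116, -0.02827271]), 'finger_gap': 0.09286179590900212}
```

View pics/scene0.png

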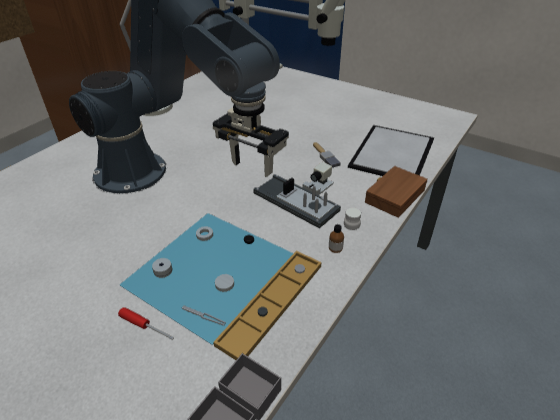

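View pics/wrist0.png

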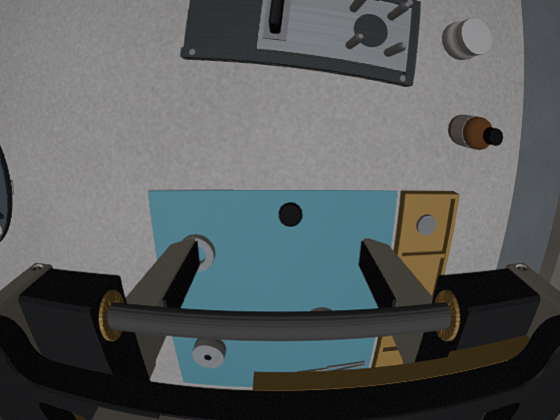

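View pics/side0.png

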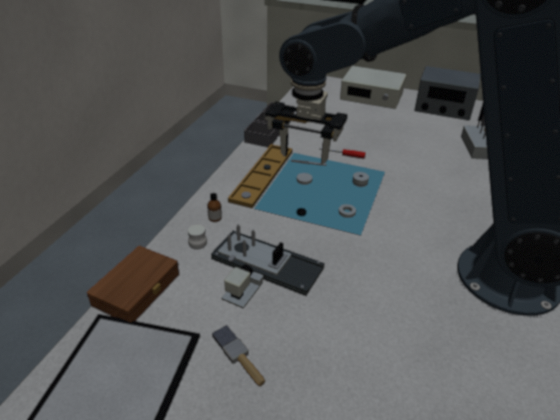

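The scene view shows the cell (162,268), spacer (205,233), disc (224,283) and cap (249,239) on the mat. The slide is near (297,199), with its tab at (289,186) and the camera at (320,178). The side view shows the same, with the index plate at (243,290).

```bash
python3 - <<'E'
from h import *
B={}
for c in ("scene","side"):
    im,K,P=load(c+"0"); hsv=cv2.cvtColor(im,cv2.COLOR_BGR2HSV)
    blue=cv2.inRange(hsv,(90,90,60),(110,255,255))
    n,l,st,ce=cv2.connectedComponentsWithStats(blue); 
    k=1+np.argmax(st[1:,4]); m=(l==k).astype(np.uint8)
    hull=cv2.convexHull(cv2.findNonZero(m)); hm=np.zeros_like(m); cv2.fillConvexPoly(hm,hull,1); hm=cv2.erode(hm,np.ones((5,5)))
    o=hm&(1-(blue>0).astype(np.uint8)); n,l,st,ce=cv2.connectedComponentsWithStats(o)
    for i in range(1,n):
        if st[i,4]>40:
            x,y,w,h=st[i,:4]; uv=(x+w/2-.5,y+h/2-.5)
            print(c,np.round(uv,1),st[i,2:],im[l==i].mean(0).round(),[onz(K,P,uv,z).round(4)[:2].tolist() for z in(.010,.016)])
im,K,P=load("scene0"); a=cv2.resize(im[140:235,240:380],None,fx=5.5,fy=5.5,interpolation=cv2.INTER_CUBIC)
im,K,P=load("side0"); b=cv2.resize(im[215:315,195:340],None,fx=5.5,fy=5.5,interpolation=cv2.INTER_CUBIC)
cv2.imwrite("pics/cropA.png",cv2.resize(im[215:315,200:335],None,fx=5.9,fy=5.9,interpolation=cv2.INTER_CUBIC))
for z,n,uv in [(.0,'plate?',(243,290))]: print(onz(K,P,uv,z))
im,K,P=load("wrist0")
for uv,z in [((370,30),.024),((182,58),0.02),((412,85),0.02),((202,252),.01),((209,352),.029)]: print(uv,onz(K,P,uv,z,True).round(4))
E
```

```text
scene [204. 233.] [ 17  15 196] [120. 117. 107.] [[0.4387, -0.1036], [0.4436, -0.1081]]
scene [248.5 239. ] [10  9 67] [21. 19. 17.] [[0.5624, -0.0516], [0.5665, -0.0564]]
scene [161.5 267.5] [ 20  20 332] [117. 114. 106.] [[0.4348, -0.2704], [0.4397, -0.2737]]
scene [224.  282.5] [ 19  18 287] [136. 132. 123.] [[0.6083, -0.2173], [0.6121, -0.221]]
scene [203.5 315. ] [ 44  21 218] [122. 115. 101.] [[0.6327, -0.3241], [0.6363, -0.3271]]
side [308.5 162.5] [ 34   6 101] [83. 77. 65.] [[0.6265, -0.3156], [0.6238, -0.3061]]
side [304.  178.5] [ 17  12 162] [101.  96.  86.] [[0.6097, -0.2177], [0.6071, -0.2089]]
side [360.5 179. ] [ 16  15 207] [87. 84. 76.] [[0.442, -0.2837], [0.4406, -0.2745]]
side [346.5 210.5] [ 18  14 194] [93. 88. 79.] [[0.4419, -0.1046], [0.4404, -0.0967]]
side [301.  211.5] [ 9  8 57] [26. 22. 15.] [[0.563, -0.0501], [0.5607, -0.0425]]
[0.5960058  0.28407755 0.        ]
(370, 30) [0.6513 0.1715 0.024 ]
(182, 58) [0.4414 0.1396 0.02  ]
(412, 85) [0.7041 0.1122 0.02  ]
(202, 252) [ 0.4509 -0.1005  0.01  ]
(209, 352) [ 0.4474 -0.259   0.029 ]
```

View pics/cropA.png

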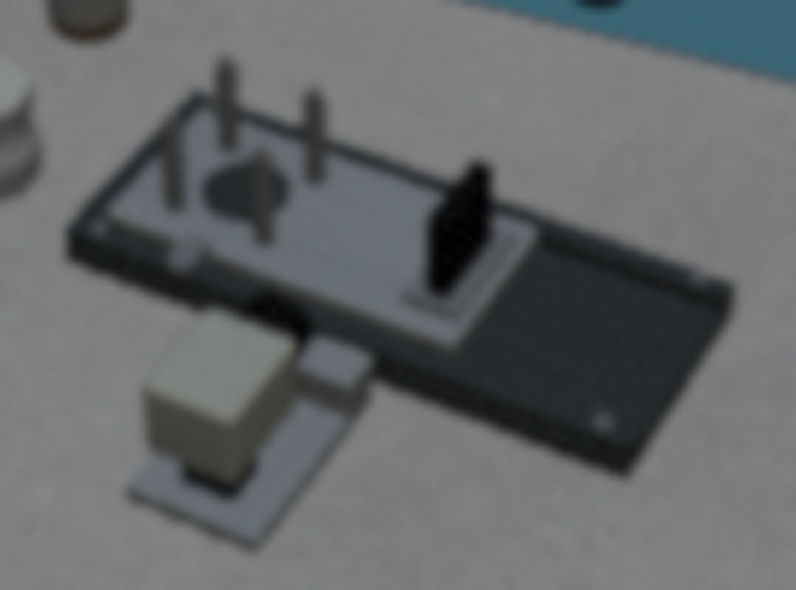

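The side crop shows the four pins round a dark disc (centre about (245,192) in the crop), the tab (460,230), the pointer (185,252) and the index plate with its line near (340,358). Next I'll hover over the pocket.

Emit:
apply_moves(steps="4 -7 1 0 0 0.05; 8 -13 3 0 0 0.1; 10.1 -17.2 4 0 0 0.104; 10.1 -17.2 4 0 0 0.104; 10.1 -17.2 4 0 0 0.104; 10.1 -17.2 4 0 0 0.104; 10.1 -17.2 4 0 0 0.104; 10.1 -17.2 4 0 0 0.104; 10.1 -17.2 4 0 0 0.104; 10.1 -17.2 4 0 0 0.104")

```text
time_s: 0.98
position: [0.6509, 0.1709, 0.2043]
tcp_rot: [[0.994, -0.105, 0.001], [-0.105, -0.994, 0.0], [0.001, -0.0, -1.0]]
force: [0.7, 0.5, 0.7]
finger_gap: 0.093
```

```bash
python3 - <<'E'
from h import *
im,K,P=shot("wrist","wrist1"); s=get_state(); print(s["position"],s["tcp_rot"].round(4).tolist(),P.round(4).tolist())
T=np.eye(4);T[:3,:3]=s["tcp_rot"];T[:3,3]=s["position"];print((np.linalg.inv(T)@P).round(4).tolist())
E
```

```text
[0.65091841 0.17095831 0.20432989] [[0.9945, -0.1051, 0.0007], [-0.1051, -0.9945, 0.0001], [0.0006, -0.0001, -1.0]] [[0.9946, -0.0995, -0.0297, 0.6601], [-0.1039, -0.9509, -0.2916, 0.2528], [0.0008, 0.2931, -0.9561, 0.3439], [0.0, 0.0, 0.0, 1.0]]
[[1.0, 0.0011, 0.0005, 0.0006], [-0.0012, 0.956, 0.2932, -0.0824], [-0.0001, -0.2932, 0.956, -0.1396], [0.0, 0.0, 0.0, 1.0]]
```

View pics/wrist1.png

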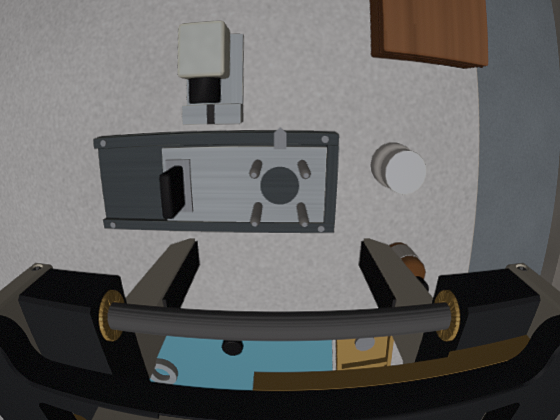

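The wrist view shows the pocket disc at (279,185), pins around it, tab (172,190), pointer (280,138), and index line at (210,113). The slide is nearly square to the tool.

```bash
python3 - <<'E'
from h import *
im,K,P=load("wrist1"); g=cv2.cvtColor(im,cv2.COLOR_BGR2GRAY)
s=get_state(); R=s["tcp_rot"]; p=s["position"]
def rep(n,uv,z):
    w=onz(K,P,uv,z,True); print(n,np.round(uv,1),w.round(4),"tool",((w-p)@R*1000).round(1)); return w
m=(g<85).astype(np.uint8); n,l,st,ce=cv2.connectedComponentsWithStats(m)
k=l[185,279]; print(st[k]); pk=rep("disc",ce[k],.024)
# dark index line
sub=(g[104:123,183:242]).astype(int); print(sub[8:12])
# base outline: edge rows per column, bottom edge and top edge at z=.02
b=[]; t=[]
for u in range(120,325,6):
    col=g[:,u].astype(int)
    d=np.diff(cv2.GaussianBlur(g[:,u:u+1],(1,3),0)[:,0].astype(int))
    r=215+np.argmax(d[215:238]); b.append(onz(K,P,(u,r+.5),.010,True))
    r=125+np.argmin(d[125:150]); t.append(onz(K,P,(u,r+.5),.020,True))
for n_,e in(("bottom",b),("top",t)):
    e=np.array(e)[:,:2]; vx,vy,x0,y0=cv2.fitLine(e.astype(np.float32),cv2.DIST_HUBER,0,.001,.001).ravel(); print(n_,np.degrees(np.arctan2(vy,vx)*1) if vx>0 else np.degrees(np.arctan2(-vy,-vx)))
c=im[95:240,95:345]; cv2.imwrite("pics/cropB.png",cv2.resize(c,None,fx=3.2,fy=3.2,interpolation=cv2.INTER_CUBIC))
E
```

```text
[ 261  167   38   37 1126]
disc [279.2 185.1] [0.6524 0.1725 0.024 ] tool [  1.2  -1.7 180.3]
[[135 134 135 135 134 134 134 133 135 134 133 134 134 133 133 134 134 134
  134 133 134 135 137 102  50  38  41  40  41  37  44  98 136 135 133 133
  133 133 133 134 133 132 133 132 132 133 134 133 133 132 133 133 133 132
  133 135 136 105  61]
 [133 133 134 134 134 134 134 134 133 133 132 133 133 132 133 133 132 133
  133 132 132 134 135 100  46  38  40  41  42  37  40  81 123 133 133 132
  132 131 131 132 132 132 131 132 132 132 131 130 132 131 131 132 133 131
  132 133 135 105  61]
 [133 133 132 132 132 132 132 132 132 132 131 131 132 131 131 131 131 131
  131 130 131 132 133  98  40  38  39  42  41  39  40  82 122 132 131 131
  131 132 131 131 130 130 131 131 131 131 130 132 131 132 131 130 131 131
  130 133 136 104  64]
 [131 130 129 130 130 131 131 131 130 130 132 130 131 131 131 131 132 132
  132 132 132 133 136 113  47  36  41  42  41  38  41  86 126 133 132 132
  131 131 131 132 131 132 132 132 132 132 131 132 132 132 132 133 132 133
  133 133 138 106  63]]
bottom -6.5053735
top -6.32116
```

View pics/cropB.png

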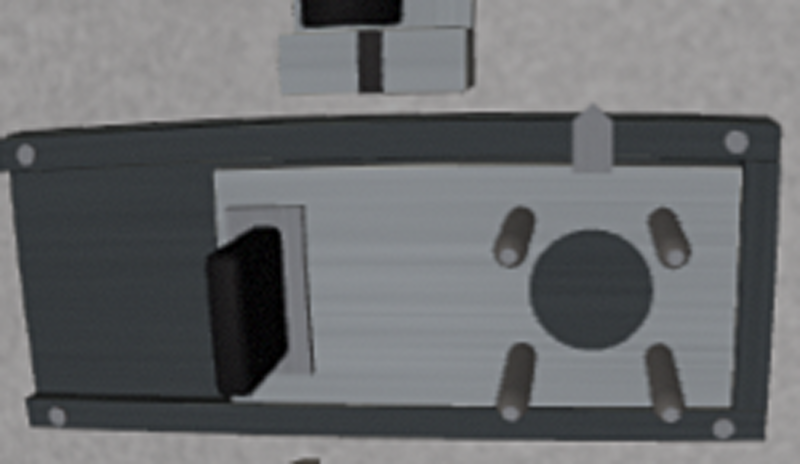

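Emit:
apply_moves(steps="-3 8 -0.5 0 0 0; -6 16 -0.5 0 0 0; -9 25 -0.5 0 0 0; -12 34 -0.5 0 0 0; -14.5 42 -0.5 0 0 0; -16.3 46.5 -0.5 0 0 0; -16.3 46.5 -0.5 0 0 0; -16.3 46.5 -0.5 0 0 0; -16.3 46.5 -0.5 0 0 0; -16.3 46.5 -0.5 0 0 0; -16.3 46.5 -0.5 0 0 0; -16.3 46.5 -0.5 0 0 0; -16.3 46.5 -0.5 0 0 0; -16.3 46.5 -0.5 0 0 0; -16.3 46.5 -0.5 0 0 0; -16.3 46.5 -0.5 0 0 0; -16.3 46.5 -0.5 0 0 0")

```text
time_s: 2.45
position: [0.441, -0.2726, 0.2087]
tcp_rot: [[0.995, -0.102, 0.0], [-0.102, -0.995, 0.0], [0.0, -0.0, -1.0]]
force: [-0.0, -0.5, 0.1]
finger_gap: 0.0927
```

```bash
cat >> h.py <<'E'
def rep(im_,K,P,n,uv,z):
    s=get_state(); w=onz(K,P,uv,z,True); print(n,np.round(uv,1),w.round(4),"tool mm",((w-s["position"])@s["tcp_rot"]*1000).round(1)); return w
E
python3 - <<'E'
from h import *
im1,K,P=load("wrist1")
l=onz(K,P,(210.2,123.5),.026,True); q=onz(K,P,(280.3,127.5),.028,True); x=np.array([np.cos(np.radians(-6.4)),np.sin(np.radians(-6.4)),0])
pk=onz(K,P,(279.2,185.1),.024,True)
tabs=[onz(K,P,uv,.07,True) for uv in [((207+281)/2/3.2+95,(240)/3.2+95),((222+245)/2/3.2+95,393/3.2+95)]]
print("travel pointer-line",(q-l)@x,"pocket-line",(pk-l)@x,q,l,tabs)
im,K,P=shot("wrist","wrist2")
hsv=cv2.cvtColor(im,cv2.COLOR_BGR2HSV); blue=cv2.inRange(hsv,(90,90,40),(110,255,255))
w=onz(K,P,(279,185),.029,True)
nb=(blue==0).astype(np.uint8); nb[260:]=0
n,l,st,ce=cv2.connectedComponentsWithStats(nb)
for i in range(1,n):
    if st[i,4]>100: print(st[i],ce[i].round(1))
cv2.imwrite("pics/w2.png",im)
E
```

```text
travel pointer-line 0.06897558952618119 pocket-line 0.06838073987559044 [0.65944232 0.23059154 0.028     ] [0.59138756 0.24265721 0.026     ] [array([0.55939426, 0.20835411, 0.07      ]), array([0.54711087, 0.16415718, 0.07      ])]
[    0     0   237   260 56824] [109.  132.9]
[ 237    0   50   47 1363] [261.9  23.1]
[  284     0   276   260 22750] [508.2 143. ]
[ 404   97   44   45 1567] [425.3 118.8]
[ 255  158   50   51 1963] [279.6 183.2]
[394 191  86  32 711] [435.  206.9]
```

View pics/wrist2.png

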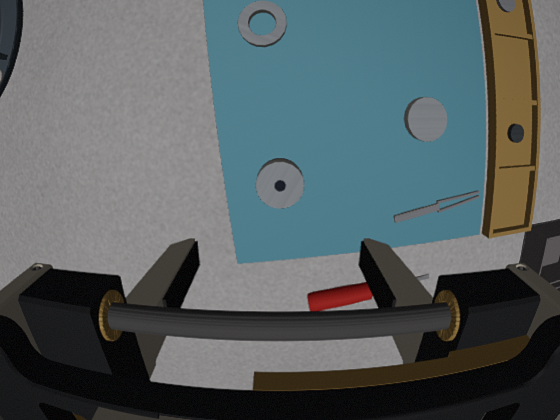

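The view shows the cell window at (280,186), spacer (262,23), disc (426,119) and tweezers (435,207). The tray starts right of the disc at about x=485.

```bash
python3 - <<'E'
from h import *
im,K,P=load("wrist2"); g=cv2.cvtColor(im,cv2.COLOR_BGR2GRAY); print(get_state()["position"])
m=(g<75).astype(np.uint8); n,l,st,ce=cv2.connectedComponentsWithStats(m); k=l[186,280]; print(st[k])
rep(im,K,P,"window",ce[k],.029)
rep(im,K,P,"disc",(425.3,118.8),.010)
rep(im,K,P,"tray edge by disc",(487,118),.010)
s=get_state();X=s["position"]+s["tcp_rot"]@np.array([0,0,.025]);print("tip centre px",proj(K,P,X,True))
for r in (242,246,250,254,258): print(r,g[r,165:215].tolist(),g[r,345:395].tolist())
E
```

```text
[ 0.44101708 -0.27263005  0.20869635]
[275 180  11  11  95]
window [279.8 185.3] [ 0.4429 -0.2711  0.029 ] tool mm [  1.7  -1.7 179.7]
disc [425.3 118.8] [ 0.61   -0.2154  0.01  ] tool mm [162.2 -74.3 198.7]
tray edge by disc [487 118] [ 0.6965 -0.2156  0.01  ] tool mm [248.3 -82.9 198.7]
tip centre px [277.47047233 255.78055671]
242 [144, 144, 145, 146, 145, 145, 143, 143, 144, 132, 124, 118, 95, 85, 65, 60, 58, 57, 59, 60, 60, 60, 62, 62, 62, 63, 64, 60, 56, 33, 9, 4, 53, 145, 143, 141, 141, 139, 139, 138, 140, 142, 143, 144, 142, 141, 143, 146, 146, 145] [111, 111, 112, 112, 111, 112, 111, 112, 111, 112, 111, 111, 111, 113, 115, 98, 33, 2, 8, 51, 63, 61, 63, 59, 62, 61, 62, 60, 61, 61, 60, 59, 59, 61, 64, 71, 88, 96, 100, 106, 109, 111, 112, 112, 111, 111, 111, 110, 110, 111]
246 [141, 145, 145, 126, 72, 58, 59, 60, 61, 61, 62, 62, 62, 63, 62, 61, 62, 60, 61, 62, 62, 62, 63, 62, 62, 59, 52, 30, 10, 4, 5, 0, 29, 114, 139, 140, 142, 143, 141, 139, 136, 136, 138, 140, 141, 139, 138, 138, 139, 141] [111, 112, 111, 111, 111, 111, 112, 112, 112, 111, 111, 112, 112, 113, 106, 72, 20, 0, 
[... 698 characters left out ...]
50, 145, 143, 140, 141, 143, 144, 144, 143, 143, 143, 141, 141, 143, 141] [146, 144, 144, 145, 145, 148, 147, 148, 146, 142, 139, 140, 144, 150, 115, 35, 1, 8, 11, 7, 7, 5, 14, 6, 4, 16, 49, 65, 63, 62, 59, 61, 62, 62, 61, 61, 61, 61, 61, 63, 62, 60, 61, 61, 61, 61, 61, 61, 59, 58]
258 [60, 60, 62, 59, 64, 61, 60, 62, 63, 62, 62, 61, 61, 61, 62, 59, 63, 62, 60, 52, 33, 5, 3, 7, 1, 7, 8, 5, 13, 6, 5, 6, 0, 24, 102, 144, 147, 143, 141, 142, 145, 144, 143, 143, 143, 141, 140, 142, 145, 145] [145, 148, 146, 145, 145, 145, 143, 142, 141, 140, 140, 141, 143, 129, 73, 11, 5, 5, 9, 6, 10, 8, 12, 10, 11, 3, 4, 16, 37, 64, 63, 61, 63, 60, 61, 63, 60, 61, 62, 61, 60, 60, 61, 60, 60, 62, 61, 63, 61, 62]
```

Emit:
apply_moves(steps="0.1 -0.17 3 0 0 0; 0.1 -0.17 6.5 0 0 0; 0.1 -0.17 10 0 0 0; 0.1 -0.17 13 0 0 0; 0.1 -0.17 15.5 0 0 0; 0.1 -0.17 17 0 0 0; 0.1 -0.17 17.7 0 0 0; 0.1 -0.17 17.7 0 0 0; 0.1 -0.17 17.7 0 0 0; 0.1 -0.17 17.7 0 0 0; 0.1 -0.17 17.7 0 0 0")

```text
time_s: 3.42
position: [0.4424, -0.2723, 0.0328]
tcp_rot: [[0.995, -0.104, 0.002], [-0.104, -0.995, -0.001], [0.002, 0.001, -1.0]]
force: [-0.4, -0.8, -0.5]
finger_gap: 0.093
```

Emit:
apply_moves(steps="0 0 0 0 0 0; 0 0 0 0 0 0; 0 0 0 0 0 0; 0 0 0 0 0 0; 0 0 0 0 0 0; 0 0 0 0 0 0; 0 0 0 0 0 0; 0 0 0 0 0 0; 0 0 0 0 0 0; 0 0 0 0 0 0", gripper=4.6)

```text
time_s: 4.25
position: [0.4418, -0.2719, 0.0316]
tcp_rot: [[0.995, -0.104, -0.0], [-0.104, -0.995, 0.0], [-0.0, -0.0, -1.0]]
force: [0.3, -0.6, -0.4]
finger_gap: 0.0489
```

```bash
python3 - <<'E'
from h import *
im,K,P=shot("wrist","wrist3"); g=cv2.cvtColor(im,cv2.COLOR_BGR2GRAY); s=get_state();print(s["position"],s["force"])
u=proj(K,P,s["position"]+s["tcp_rot"]@np.array([0,0,s["position"][2]-.029]),True);print("expected window px",u)
u=u.astype(int);sub=g[u[1]-25:u[1]+26,u[0]-25:u[0]+26];m=(sub<75).astype(np.uint8);n,l,st,ce=cv2.connectedComponentsWithStats(m)
for i in range(1,n):
  if st[i,4]>60: print(st[i]); rep(im,K,P,"window",ce[i]+u-25,.029)
cv2.imwrite("pics/held.png",cv2.resize(im[150:340,150:420],None,fx=2.5,fy=2.5))
E
```

```text
[ 0.44177061 -0.27195186  0.0316437 ] [ 0.38178651  0.16817176 -0.25650465]
expected window px [277.30838079 275.57622064]
[ 16  14  23  20 362]
window [278.9 273.4] [ 0.4427 -0.2707  0.029 ] tool mm [ 0.8 -1.3  2.6]
```

View pics/held.png

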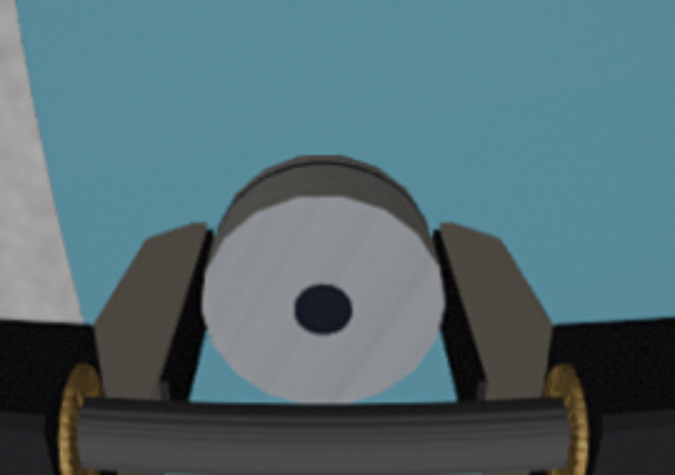

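The cell is gripped: window at about (279,273), centred between the jaws. I'll lift it and hover above the pins.

Emit:
apply_moves(steps="0 0 -3 0 0 0; 0 0 -6 0 0 0; 0.5 -1.5 -9 0 0 0; 1.8 -5 -11 0 0 0; 3.2 -9 -11 0 0 0; 4.6 -13 -11 0 0 0; 6 -17 -11 0 0 0; 7.4 -21 -11 0 0 0; 8.8 -25 -11 0 0 0; 10.2 -29 -11 0 0 0; 11.6 -33 -11 0 0 0; 13 -37 -11 0 0 0; 14.4 -41 -11 0 0 0; 15.6 -44.5 -10 0 0 0; 16.22 -46 -9 0 0 0; 16.22 -46.3 -8.5 0 0 0; 16.22 -46.3 -8.5 0 0 0; 16.22 -46.3 -8.5 0 0 0; 16.22 -46.3 -8.5 0 0 0; 16.22 -46.3 -8.5 0 0 0")

```text
time_s: 5.97
position: [0.6512, 0.1706, 0.1174]
tcp_rot: [[0.994, -0.105, 0.001], [-0.105, -0.994, 0.0], [0.001, -0.0, -1.0]]
force: [-0.8, 1.1, -1.4]
finger_gap: 0.0493
```

Emit:
apply_moves(steps="0 0 0 0 0 0; 0 0 0 0 0 0; 0 0 0 0 0 0; 0 0 0 0 0 0; 0 0 0 0 0 0; 0 0 0 0 0 0")

```text
time_s: 6.47
position: [0.6511, 0.1717, 0.1166]
tcp_rot: [[0.995, -0.104, -0.0], [-0.104, -0.995, -0.0], [-0.0, 0.0, -1.0]]
force: [-0.8, -0.6, -2.4]
finger_gap: 0.0496
```

```bash
python3 - <<'E'
from h import *
im,K,P=shot("wrist","wrist4"); s=get_state();print(s["position"],s["tcp_rot"].round(4).tolist(),s["force"])
x=np.array([np.cos(np.radians(-6.4)),np.sin(np.radians(-6.4)),0]);y=np.array([-x[1],x[0],0])
for a,b in((1,1),(1,-1),(-1,1),(-1,-1)):
    w=np.array([.6515,.1728,.076])+.0315/2**.5*(a*x+b*y); print(a,b,proj(K,P,w,True).round(1))
cv2.imwrite("pics/hov.png",cv2.resize(im[140:320,160:400],None,fx=3,fy=3,interpolation=cv2.INTER_CUBIC))
E
```

```text
[0.6511374  0.17173557 0.11663192] [[0.9946, -0.1038, -0.0], [-0.1038, -0.9946, 0.0], [-0.0, -0.0, -1.0]] [ 0.30349522 -0.30199448 -0.7146622 ]
1 1 [316.3 208. ]
1 -1 [312.7 274.3]
-1 1 [240.2 207.3]
-1 -1 [242.7 273.8]
```

View pics/hov.png

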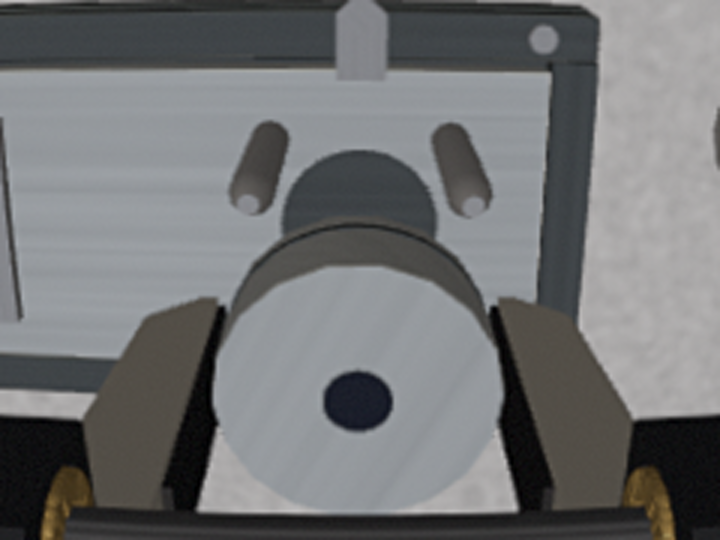

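The hover view shows the far pin tips at full-image (243,208) and (318,209), and the cell window at (279,274). I'll shift slightly in +x and descend.

Emit:
apply_moves(steps="0.06 0.02 0.4 0 0 0; 0.06 0.02 0.8 0 0 0; 0.06 0.02 1.2 0 0 0; 0.06 0.02 1.6 0 0 0; 0.06 0.02 2 0 0 0; 0.06 0.02 2.4 0 0 0; 0.06 0.02 2.4 0 0 0; 0.06 0.02 2.4 0 0 0")

```text
time_s: 7.18
position: [0.6516, 0.1714, 0.0923]
tcp_rot: [[0.995, -0.104, -0.001], [-0.104, -0.995, -0.0], [-0.001, 0.0, -1.0]]
force: [-0.2, 0.5, -1.8]
finger_gap: 0.0489
```

Emit:
apply_moves(steps="0 0 0.6 0 0 0; 0 0 1.2 0 0 0; 0 0 1.8 0 0 0; 0 0 2.4 0 0 0; 0 0 2.8 0 0 0; 0 0 3.2 0 0 0; 0 0 3.5 0 0 0; 0 0 3.6 0 0 0; 0 0 3.6 0 0 0; 0 0 3.6 0 0 0")

```text
time_s: 8.02
position: [0.6518, 0.1715, 0.0568]
tcp_rot: [[0.995, -0.104, 0.0], [-0.104, -0.995, 0.0], [0.0, -0.0, -1.0]]
force: [0.2, -1.0, -0.4]
finger_gap: 0.0493
```

Emit:
apply_moves(steps="0 0 0.1 0 0 0; 0 0 0.2 0 0 0; 0 0 0.3 0 0 0; 0 0 0.4 0 0 0; 0 0 0.45 0 0 0; 0 0 0.45 0 0 0; 0 0 0.45 0 0 0")

```text
time_s: 8.6
position: [0.6518, 0.1715, 0.0526]
tcp_rot: [[0.995, -0.104, 0.0], [-0.104, -0.995, 0.0], [0.0, -0.0, -1.0]]
force: [-2.9, -0.3, 5.0]
finger_gap: 0.0494
```

Emit:
apply_moves(steps="0 0 0 0 0 0; 0 0 0 0 0 0; 0 0 0 0 0 0; 0 0 0 0 0 0; 0 0 0 0 0 0; 0 0 0 0 0 0; 0 0 0 0 0 0; 0 0 0 0 0 0", gripper=9.3)

```text
time_s: 9.27
position: [0.6517, 0.1714, 0.0521]
tcp_rot: [[0.995, -0.104, 0.0], [-0.104, -0.995, 0.0], [0.0, -0.0, -1.0]]
force: [-0.0, -0.7, 0.3]
finger_gap: 0.0923
```

Emit:
apply_moves(steps="0 0 -1 0 0 0; 0 0 -3 0 0 0; 0 0 -6 0 0 0; 0 0 -9 0 0 0; 0 0 -12 0 0 0; 0 0 -14.5 0 0 0; 0 0 -15.5 0 0 0; 0 0 -15.5 0 0 0; 0 0 -15.5 0 0 0; 0 0 -15.5 0 0 0; 0 0 -15.5 0 0 0; 0 0 -15.5 0 0 0")

```text
time_s: 10.27
position: [0.6512, 0.1714, 0.2056]
tcp_rot: [[0.995, -0.104, -0.002], [-0.104, -0.995, -0.0], [-0.002, 0.001, -1.0]]
force: [-0.6, -0.4, -0.1]
finger_gap: 0.0928
```

```bash
python3 - <<'E'
from h import *
im,K,P=shot("wrist","wrist5"); g=cv2.cvtColor(im,cv2.COLOR_BGR2GRAY); s=get_state();print(s["position"],s["force"],s["finger_gap"])
u=proj(K,P,[.6524,.1715,.05],True).astype(int); sub=g[u[1]-30:u[1]+31,u[0]-30:u[0]+31];m=(sub<75).astype(np.uint8);n,l,st,ce=cv2.connectedComponentsWithStats(m)
for i in range(1,n):
  if st[i,4]>50: print(st[i]); rep(im,K,P,"window",ce[i]+u-30,.050)
cv2.imwrite("pics/placed.png",cv2.resize(im[100:260,200:360],None,fx=3.7,fy=3.7,interpolation=cv2.INTER_CUBIC))
E
```

```text
[0.65141457 0.17136226 0.20590921] [-0.22774973 -0.79796095  0.84135371] 0.09287281076040577
[  2   0  59  18 346]
window [280.  167.5] [0.6553 0.1957 0.05  ] tool mm [  1.7 -24.7 155.9]
[ 25  25  12  11 106]
window [279.7 192. ] [0.6526 0.1723 0.05  ] tool mm [  1.4  -1.2 155.9]
[  2  41  59  20 296]
window [278.8 214.7] [0.6494 0.1499 0.05  ] tool mm [  0.5  21.5 155.9]
```

View pics/placed.png

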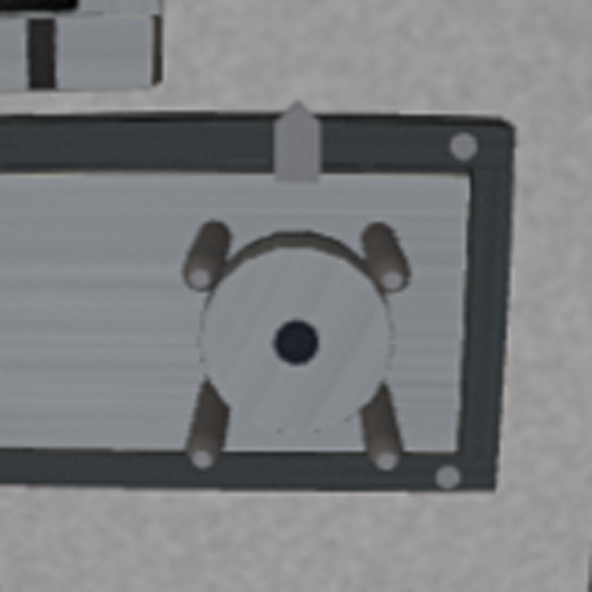

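The cell sits upright between the pins, window at (279.7,192), level. On to a hover over the spacer.

Emit:
apply_moves(steps="-2 3.5 0 0 0 0; -4 7 0 0 0 0; -6 10 0 0 0 0; -8 13 0 0 0 0; -10 16.5 0 0 0 0; -12 20 0.3 0 0 0; -14 23 0.5 0 0 0; -16 26 0.7 0 0 0; -17.5 28.5 0.9 0 0 0; -18.2 29.5 0.9 0 0 0; -18.2 29.5 0.9 0 0 0; -18.2 29.5 0.9 0 0 0; -18.2 29.5 0.9 0 0 0; -18.2 29.5 0.9 0 0 0; -18.2 29.5 0.9 0 0 0; -18.2 29.5 0.9 0 0 0")

```text
time_s: 11.65
position: [0.4405, -0.1025, 0.198]
tcp_rot: [[0.995, -0.103, -0.0], [-0.103, -0.995, 0.0], [-0.0, -0.0, -1.0]]
force: [-0.9, -0.6, -0.0]
finger_gap: 0.0927
```

```bash
cat > blob.py <<'E'
from h import *
import sys
# top-face ellipse of a part on the mat near a given pixel; z = height of top face
def part(name,z,near=(279,185)):
    im,K,P=shot("wrist",name); hsv=cv2.cvtColor(im,cv2.COLOR_BGR2HSV); g=hsv[:,:,2]
    nb=(cv2.inRange(hsv,(90,90,40),(110,255,255))==0).astype(np.uint8); nb[235:]=0
    n,l,st,ce=cv2.connectedComponentsWithStats(nb)
    ok=[i for i in range(1,n) if 800<st[i,4]<4000]; k=min(ok,key=lambda i:np.hypot(*(ce[i]-near)))
    x,y,w,h,_=st[k]; print(st[k],get_state()["position"])
    rep(im,K,P,"silhouette box centre",(x+w/2-.5,y+h/2-.5),z-.007)
    top=((l==k)&(g>110)).astype(np.uint8)
    c=max(cv2.findContours(top,cv2.RETR_EXTERNAL,cv2.CHAIN_APPROX_NONE)[0],key=cv2.contourArea); e=cv2.fitEllipse(cv2.convexHull(c)); print(e)
    rep(im,K,P,"top ellipse",e[0],z)
    return im,K,P,l==k
E
python3 - <<'E'
from blob import *
im,K,P,m=part("wrist6",.017)
hole=cv2.findContours(m.astype(np.uint8),cv2.RETR_CCOMP,cv2.CHAIN_APPROX_NONE)
for c,h in zip(hole[0],hole[1][0]):
    if len(c)>20: print(h[3],cv2.fitEllipse(c)); rep(im,K,P,"c",cv2.fitEllipse(c)[0],.01)
print(cv2.cvtColor(im,cv2.COLOR_BGR2HSV)[185,255:305,2])
E
```

```text
[ 255  160   50   49 1422] [ 0.4403823  -0.10258675  0.19806701]
silhouette box centre [279.5 184. ] [ 0.442  -0.1017  0.01  ] tool mm [  1.5  -1.1 188.1]
((279.3914794921875, 185.5790252685547), (45.857086181640625, 49.474849700927734), 94.35440826416016)
top ellipse [279.4 185.6] [ 0.4419 -0.1016  0.017 ] tool mm [  1.4  -1.1 181.1]
-1 ((279.4528503417969, 184.48033142089844), (47.92152404785156, 48.13576889038086), 116.6468505859375)
c [279.5 184.5] [ 0.4419 -0.1022  0.01  ] tool mm [  1.5  -0.5 188.1]
0 ((279.4122009277344, 184.0780792236328), (23.783950805664062, 26.528560638427734), 87.71406555175781)
c [279.4 184.1] [ 0.4419 -0.1018  0.01  ] tool mm [  1.5  -1.  188.1]
[121 119 124 125 125 125 124 125 125 128 113  89 133 149 148 147 147 147
 147 147 146 146 146 147 148 147 146 148 147 147 147 146 147 147 148 148
 150 134 112 118 127 127 127 127 128 127 126 125 113 131]
```

Emit:
apply_moves(steps="0.06 0 3 0 0 0; 0.06 0 6.5 0 0 0; 0.06 0 10 0 0 0; 0.06 0 13 0 0 0; 0.06 0 15 0 0 0; 0.06 0 16.2 0 0 0; 0.06 0 16.7 0 0 0; 0.06 0 16.7 0 0 0; 0.06 0 16.7 0 0 0; 0.06 0 16.7 0 0 0; 0.06 0 16.7 0 0 0; 0.06 0 16.7 0 0 0")

```text
time_s: 12.7
position: [0.4411, -0.1033, 0.0319]
tcp_rot: [[0.995, -0.104, 0.001], [-0.104, -0.995, -0.0], [0.001, 0.0, -1.0]]
force: [-0.0, -1.1, -0.6]
finger_gap: 0.0933
```

Emit:
apply_moves(steps="0 0 0 0 0 0; 0 0 0 0 0 0; 0 0 0 0 0 0; 0 0 0 0 0 0; 0 0 0 0 0 0; 0 0 0 0 0 0; 0 0 0 0 0 0; 0 0 0 0 0 0; 0 0 0 0 0 0; 0 0 0 0 0 0", gripper=4.6)

```text
time_s: 13.53
position: [0.4407, -0.1031, 0.0311]
tcp_rot: [[0.995, -0.104, 0.0], [-0.104, -0.995, 0.0], [0.0, -0.0, -1.0]]
force: [0.3, -0.4, -0.7]
finger_gap: 0.0495
```

Emit:
apply_moves(steps="0 0 -2 0 0 0; 0 0 -5 0 0 0; 0 0 -8 0 0 0; 0 0 -10 0 0 0; 0 0 -11 0 0 0; 0 0 -11 0 0 0; 0 0 -11 0 0 0; 0 0 -11 0 0 0")

```text
time_s: 14.2
position: [0.44, -0.1029, 0.1398]
tcp_rot: [[0.995, -0.104, -0.002], [-0.104, -0.995, 0.001], [-0.002, -0.0, -1.0]]
force: [-0.6, 1.0, -2.1]
finger_gap: 0.0494
```

```bash
python3 - <<'E'
from h import *
im,K,P=shot("wrist","wrist7"); print(get_state()["position"])
cv2.imwrite("pics/held2.png",cv2.resize(im[150:340,150:420],None,fx=2.5,fy=2.5))
E
```

```text
[ 0.43999508 -0.102908    0.13974985]
```

View pics/held2.png

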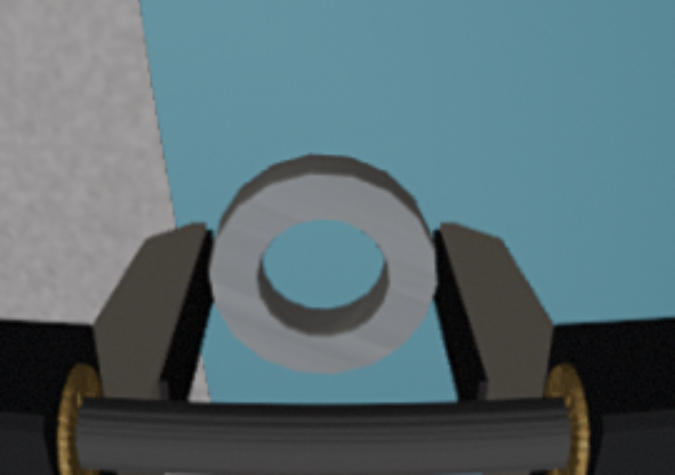

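The spacer is held flat and centred between the jaws, with its top face at crop (323,273).

Emit:
apply_moves(steps="2 -3.2 0 0 0 0; 4 -6.5 0 0 0 0; 6 -9.8 0 0 0 0; 8 -13 0 0 0 0; 10 -16.3 0 0 0 0; 12 -19.5 0 0 0 0; 14 -22.8 0 0 0 0; 16 -26 0 0 0 0; 17.5 -28.5 0.5 0 0 0; 18.1 -29.4 1.2 0 0 0; 18.1 -29.45 2 0 0 0; 18.1 -29.45 2.5 0 0 0; 18.1 -29.45 2.5 0 0 0; 18.1 -29.45 2.5 0 0 0; 18.1 -29.45 2.5 0 0 0; 18.1 -29.45 2.5 0 0 0; 18.1 -29.45 2.5 0 0 0; 18.1 -29.45 2.5 0 0 0; 18.1 -29.45 2.5 0 0 0; 18.1 -29.45 2.5 0 0 0")

```text
time_s: 15.92
position: [0.6513, 0.171, 0.1163]
tcp_rot: [[0.995, -0.104, 0.0], [-0.104, -0.995, 0.0], [0.0, -0.0, -1.0]]
force: [-0.7, 0.5, -0.6]
finger_gap: 0.0492
```

Emit:
apply_moves(steps="0.04 0 0.4 0 0 0; 0.04 0 0.8 0 0 0; 0.04 0 1.2 0 0 0; 0.04 0 1.6 0 0 0; 0.04 0 2 0 0 0; 0.04 0 2.4 0 0 0; 0.04 0 2.8 0 0 0; 0.04 0 3.2 0 0 0; 0.04 0 3.4 0 0 0; 0.04 0 3.4 0 0 0; 0.04 0 3.4 0 0 0")

```text
time_s: 16.83
position: [0.6517, 0.171, 0.0821]
tcp_rot: [[0.995, -0.104, -0.0], [-0.104, -0.995, 0.0], [-0.0, -0.0, -1.0]]
force: [-1.0, -0.2, -0.7]
finger_gap: 0.0493
```

Emit:
apply_moves(steps="0 0 0.1 0 0 0; 0 0 0.2 0 0 0; 0 0 0.3 0 0 0; 0 0 0.4 0 0 0; 0 0 0.45 0 0 0; 0 0 0.45 0 0 0; 0 0 0.45 0 0 0")

```text
time_s: 17.42
position: [0.6518, 0.171, 0.0781]
tcp_rot: [[0.995, -0.104, 0.0], [-0.104, -0.995, 0.0], [0.0, -0.0, -1.0]]
force: [-2.6, -0.4, 5.6]
finger_gap: 0.0493
```

Emit:
apply_moves(steps="0 0 0 0 0 0; 0 0 0 0 0 0; 0 0 0 0 0 0; 0 0 0 0 0 0; 0 0 0 0 0 0; 0 0 0 0 0 0; 0 0 0 0 0 0; 0 0 0 0 0 0", gripper=9.3)

```text
time_s: 18.08
position: [0.6517, 0.171, 0.0776]
tcp_rot: [[0.995, -0.104, -0.0], [-0.104, -0.995, -0.0], [-0.0, 0.0, -1.0]]
force: [-0.3, -0.4, 0.7]
finger_gap: 0.0924
```

Emit:
apply_moves(steps="0 0 -1 0 0 0; 0 0 -3 0 0 0; 0 0 -6 0 0 0; 0 0 -9 0 0 0; 0 0 -12 0 0 0; 0 0 -13 0 0 0; 0 0 -13 0 0 0; 0 0 -13 0 0 0; 0 0 -13 0 0 0; 0 0 -13 0 0 0")

```text
time_s: 18.92
position: [0.651, 0.1708, 0.2057]
tcp_rot: [[0.995, -0.104, -0.003], [-0.104, -0.995, -0.001], [-0.003, 0.001, -1.0]]
force: [-0.7, -0.4, 0.1]
finger_gap: 0.093
```

```bash
python3 - <<'E'
from h import *
im,K,P=shot("wrist","wrist8"); g=cv2.cvtColor(im,cv2.COLOR_BGR2GRAY); s=get_state();print(s["position"],s["force"])
u=proj(K,P,[.6526,.1723,.05],True).astype(int); sub=g[u[1]-30:u[1]+31,u[0]-30:u[0]+31];m=(sub<75).astype(np.uint8);n,l,st,ce=cv2.connectedComponentsWithStats(m)
for i in range(1,n):
  if st[i,4]>30: print(st[i]); rep(im,K,P,"dark",ce[i]+u-30,.050)
# spacer hole edges through centre row/column
c=proj(K,P,[.6526,.1723,.064],True).round().astype(int); print(c, g[c[1],c[0]-30:c[0]+31].tolist(), g[c[1]-30:c[1]+31,c[0]].tolist())
for d in((1,0),(-1,0),(0,1),(0,-1)):
  print(d,proj(K,P,np.array([.6526,.1723,.064])+.014*np.array([d[0],d[1],0]),True).round(1))
E
```

```text
[0.65111682 0.17081629 0.20590814] [-0.09982806 -0.08915811  0.41480249]
[  1   0  60  20 433]
dark [280.7 167.5] [0.6555 0.195  0.05  ] tool mm [  2.3 -24.7 155.9]
[ 25  25  11  12 108]
dark [280.  191.4] [0.6526 0.1723 0.05  ] tool mm [  1.7  -1.8 155.9]
[16 37 29 12 80]
dark [279.4 205.6] [0.6506 0.1585 0.05  ] tool mm [  1.2  12.2 155.9]
[  2  45  16  16 100]
dark [256.9 214.7] [0.6281 0.1514 0.05  ] tool mm [-20.5  21.6 156. ]
[49 46 10 15 86]
dark [303.6 215.1] [0.6728 0.1465 0.05  ] tool mm [ 24.5  21.8 155.9]
[280 196] [138, 139, 140, 131, 135, 135, 135, 134, 132, 133, 134, 133, 133, 135, 115, 78, 121, 140, 139, 138, 137, 137, 135, 136, 137, 125, 85, 44, 31, 27, 25, 30, 37, 44, 84, 125, 138, 136, 134, 134, 133, 133, 133, 134, 109, 75, 115, 137, 136, 134, 134, 135, 135, 136, 135, 136, 130, 113, 123, 137, 137] [92, 66, 68, 94, 137, 137, 136, 137, 137, 138, 137, 137, 137, 136, 132, 135, 135, 135, 137, 133, 49, 26, 32, 35, 34, 35, 33, 33, 30, 30, 25, 51, 122, 139, 137, 136, 137, 136, 138, 137, 115, 65, 63, 65, 89, 139, 136, 132, 130, 132, 135, 134, 135, 138, 140, 83, 54, 56, 57, 59, 58]
(1, 0) [295.5 194. ]
(-1, 0) [264.6 197.1]
(0, 1) [278.4 180.5]
(0, -1) [281.6 210.2]
```

Emit:
apply_moves(steps="0 3.8 0 0 0 0; 0 7.6 0 0 0 0; 0 11.4 0 0 0 0; 0 15 0 0 0 0; 0 18.5 0 0 0 0; 0 22 0 0 0 0; 0 26 0.3 0 0 0; -0.2 30 0.6 0 0 0; -0.2 34 0.9 0 0 0; -0.2 37 1 0 0 0; -0.2 38.8 1 0 0 0; -0.2 38.8 1 0 0 0; -0.2 38.8 1 0 0 0; -0.2 38.8 1 0 0 0; -0.2 38.8 1 0 0 0; -0.2 38.8 1 0 0 0; -0.2 38.8 1 0 0 0; -0.2 38.8 1 0 0 0")

```text
time_s: 20.47
position: [0.6096, -0.2141, 0.1977]
tcp_rot: [[0.995, -0.103, 0.0], [-0.103, -0.995, 0.0], [0.0, -0.0, -1.0]]
force: [0.1, -0.0, 0.4]
finger_gap: 0.0931
```

```bash
python3 - <<'E'
from blob import *
im,K,P,m=part("wrist9",.017)
c=cv2.findContours(m.astype(np.uint8),cv2.RETR_EXTERNAL,cv2.CHAIN_APPROX_NONE)[0]
c=max(c,key=len); rep(im,K,P,"silh ellipse",cv2.fitEllipse(c)[0],.01)
E
```

```text
[ 255  162   49   49 1876] [ 0.60952906 -0.21429722  0.19771277]
silhouette box centre [279. 186.] [ 0.6104 -0.2153  0.01  ] tool mm [  1.    0.9 187.7]
((279.2481689453125, 187.1096649169922), (46.14571762084961, 49.00023651123047), 98.36116027832031)
top ellipse [279.2 187.1] [ 0.6107 -0.2147  0.017 ] tool mm [  1.2   0.3 180.7]
silh ellipse [279.3 186.1] [ 0.6107 -0.2155  0.01  ] tool mm [  1.3   1.1 187.7]
```

Emit:
apply_moves(steps="0 0.15 3 0 0 0; 0 0.15 6.5 0 0 0; 0 0.15 10 0 0 0; 0 0.15 13 0 0 0; 0 0.15 15 0 0 0; 0 0.15 16.2 0 0 0; 0 0.15 16.65 0 0 0; 0 0.15 16.65 0 0 0; 0 0.15 16.65 0 0 0; 0 0.15 16.65 0 0 0; 0 0.15 16.65 0 0 0; 0 0.15 16.65 0 0 0")

```text
time_s: 21.52
position: [0.6097, -0.2164, 0.0321]
tcp_rot: [[0.995, -0.104, 0.001], [-0.104, -0.995, -0.001], [0.001, 0.0, -1.0]]
force: [-0.4, -1.4, 0.1]
finger_gap: 0.0928
```

Emit:
apply_moves(steps="0 0 0 0 0 0; 0 0 0 0 0 0; 0 0 0 0 0 0; 0 0 0 0 0 0; 0 0 0 0 0 0; 0 0 0 0 0 0; 0 0 0 0 0 0; 0 0 0 0 0 0; 0 0 0 0 0 0; 0 0 0 0 0 0", gripper=4.6)

```text
time_s: 22.35
position: [0.6093, -0.2162, 0.0311]
tcp_rot: [[0.995, -0.104, 0.0], [-0.104, -0.995, -0.0], [0.0, 0.0, -1.0]]
force: [-0.2, -0.4, -0.8]
finger_gap: 0.0491
```

```bash
python3 - <<'E'
from h import *
print(get_state()["position"],get_state()["finger_gap"])
E
```

```text
[ 0.60927031 -0.21624947  0.03111627] 0.049119298608896036
```

Emit:
apply_moves(steps="0 0 -2 0 0 0; 0 0 -5 0 0 0; 0 0 -8 0 0 0; 0 -1 -11 0 0 0; 0 -5 -11 0 0 0; 0 -9 -11 0 0 0; 0 -13 -11 0 0 0; 0 -17 -11 0 0 0; 0 -21 -11 0 0 0; 0 -25 -11 0 0 0; 0.1 -29 -11 0 0 0; 0.2 -33 -11 0 0 0; 0.2 -36.5 -11 0 0 0; 0.2 -38.5 -10 0 0 0; 0.2 -38.95 -9 0 0 0; 0.2 -38.95 -8.7 0 0 0; 0.2 -38.95 -8.7 0 0 0; 0.2 -38.95 -8.7 0 0 0; 0.2 -38.95 -8.7 0 0 0; 0.2 -38.95 -8.7 0 0 0")

```text
time_s: 24.02
position: [0.6521, 0.1699, 0.1188]
tcp_rot: [[0.994, -0.105, 0.001], [-0.105, -0.994, 0.0], [0.001, -0.0, -1.0]]
force: [0.3, 1.5, 0.1]
finger_gap: 0.049
```

Emit:
apply_moves(steps="0 0 0 0 0 0; 0 0 0 0 0 0; 0 0 0 0 0 0; 0 0 0 0 0 0; 0 0 0 0 0 0; 0 0 0 0 0 0")

```text
time_s: 24.52
position: [0.6517, 0.171, 0.1181]
tcp_rot: [[0.995, -0.104, -0.0], [-0.104, -0.995, 0.0], [-0.0, 0.0, -1.0]]
force: [-0.5, -1.1, -1.9]
finger_gap: 0.0488
```

Good position; descend to 3 mm above, then seat.

Emit:
apply_moves(steps="0 -0.02 0.4 0 0 0; 0 -0.02 0.8 0 0 0; 0 -0.02 1.2 0 0 0; 0 -0.02 1.6 0 0 0; 0 -0.02 2 0 0 0; 0 -0.02 2.2 0 0 0; 0 -0.02 2.2 0 0 0; 0 -0.02 2.2 0 0 0")

```text
time_s: 25.18
position: [0.6517, 0.1711, 0.096]
tcp_rot: [[0.995, -0.104, -0.0], [-0.104, -0.995, -0.0], [-0.0, 0.0, -1.0]]
force: [-0.5, 0.3, -1.3]
finger_gap: 0.0492
```

Emit:
apply_moves(steps="0 0 0.1 0 0 0; 0 0 0.2 0 0 0; 0 0 0.3 0 0 0; 0 0 0.4 0 0 0; 0 0 0.45 0 0 0; 0 0 0.45 0 0 0; 0 0 0.45 0 0 0")

```text
time_s: 25.77
position: [0.6518, 0.1712, 0.092]
tcp_rot: [[0.995, -0.104, 0.0], [-0.104, -0.995, 0.0], [0.0, -0.0, -1.0]]
force: [-1.8, -1.4, 4.1]
finger_gap: 0.0493
```

Emit:
apply_moves(steps="0 0 0 0 0 0; 0 0 0 0 0 0; 0 0 0 0 0 0; 0 0 0 0 0 0; 0 0 0 0 0 0; 0 0 0 0 0 0; 0 0 0 0 0 0; 0 0 0 0 0 0", gripper=9.3)

```text
time_s: 26.43
position: [0.6517, 0.1711, 0.0916]
tcp_rot: [[0.995, -0.104, -0.0], [-0.104, -0.995, 0.0], [-0.0, -0.0, -1.0]]
force: [-0.0, -0.2, 0.9]
finger_gap: 0.0924
```

Emit:
apply_moves(steps="0 0 -1 0 0 0; 0 0 -3 0 0 0; 0 0 -6 0 0 0; 0 0 -9 0 0 0; 0 0 -11 0 0 0; 0 0 -12 0 0 0; -1 0 -12 0 0 0; -4 0 -12 0 0 0; -7 0 -12 0 0 0; -9.5 0 -12 0 0 0; -10.5 0 -12 0 0 0.0075; -10.5 0 -12 0 0 0.0075; -10.5 0 -12 0 0 0.0075; -10.5 0 -12 0 0 0.0075; -10.5 0 -12 0 0 0.0075; -10.5 0 -12 0 0 0.0075")

```text
time_s: 27.77
position: [0.548, 0.1819, 0.2113]
tcp_rot: [[0.994, -0.112, -0.0], [-0.112, -0.994, -0.0], [-0.0, 0.0, -1.0]]
force: [-0.1, -0.4, -0.2]
finger_gap: 0.0933
```

```bash
python3 - <<'E'
from h import *
im,K,P=shot("wrist","wrist10"); g=cv2.cvtColor(im,cv2.COLOR_BGR2GRAY); s=get_state();print(s["position"],s["force"])
m=(g<28).astype(np.uint8); m[240:]=0
n,l,st,ce=cv2.connectedComponentsWithStats(m)
for i in range(1,n):
  if st[i,4]>80: print(st[i],ce[i].round(1)); rep(im,K,P,"dark",ce[i],.070)
c=proj(K,P,[.5482,.1831,.07],True); print("pred tab top",c)
# disc ellipse
u=proj(K,P,[.6526,.1723,.078],True); print("disc pred",u)
for d in((1,0),(-1,0),(0,1),(0,-1)): print(d,proj(K,P,np.array([.6526,.1723,.078])+.025*np.array([*d,0]),True).round(1))
a=cv2.resize(im[60:250,210:410],None,fx=2,fy=2,interpolation=cv2.INTER_CUBIC)
si,_,_=shot("side","side10"); b=cv2.resize(si[215:315,195:340],None,fx=2.75,fy=3.8,interpolation=cv2.INTER_CUBIC)
cv2.imwrite("pics/chk.png",np.hstack([a,b]))
E
```

```text
[0.54786277 0.18186922 0.2113442 ] [0.2797645  0.4723189  0.32926135]
[457  47  53  29 116] [480.2  67.4]
dark [480.2  67.4] [0.7567 0.2913 0.07  ] tool mm [ 195.4 -132.1  141.3]
[303  77  31  24 575] [318.   88.2]
dark [318.   88.2] [0.5926 0.2747 0.07  ] tool mm [ 34.1 -97.2 141.3]
[272 164  12  52 459] [278.2 191.2]
dark [278.2 191.2] [0.5489 0.1877 0.07  ] tool mm [  0.4  -5.9 141.3]
[187 218  74   2  81] [225.9 218.1]
dark [225.9 218.1] [0.4978 0.1675 0.07  ] tool mm [-48.1  19.9 141.4]
pred tab top [278.03296859 196.19329944]
disc pred [393.02929009 198.00365511]
(1, 0) [417.7 195.2]
(-1, 0) [367.1 200.9]
(0, 1) [392.6 171.3]
(0, -1) [393.  223.4]
```

Emit:
apply_moves(steps="0 0 3 0 0 0; 0 0 6.5 0 0 0; 0 0 9.5 0 0 0; 0 0 12 0 0 0; 0 0 14 0 0 0; 0 0 15 0 0 0; 0 0 15.5 0 0 0; 0 0 15.5 0 0 0; 0 0 15.5 0 0 0; 0 0 15.5 0 0 0", gripper=6)

```text
time_s: 28.7
position: [0.548, 0.1822, 0.0579]
tcp_rot: [[0.994, -0.111, 0.002], [-0.111, -0.994, 0.0], [0.002, -0.001, -1.0]]
force: [0.5, -0.0, 0.0]
finger_gap: 0.0605
```

Emit:
apply_moves(steps="0 0 0 0 0 0; 0 0 0 0 0 0; 0 0 0 0 0 0; 0 0 0 0 0 0; 0 0 0 0 0 0; 0 0 0 0 0 0; 0 0 0 0 0 0; 0 0 0 0 0 0; 0 0 0 0 0 0; 0 0 0 0 0 0; 0 0 0 0 0 0; 0 0 0 0 0 0", gripper=0.5)

```text
time_s: 29.7
position: [0.5471, 0.1821, 0.0566]
tcp_rot: [[0.994, -0.111, -0.0], [-0.111, -0.994, 0.0], [-0.0, 0.0, -1.0]]
force: [-2.5, -0.2, 2.1]
finger_gap: 0.0123
```

Emit:
apply_moves(steps="-0.1 0 0 0 0 0; -0.4 0 0 0 0 0; -0.8 0 0 0 0 0; -1.2 0 0 0 0 0; -1.6 0 0 0 0 0; -2 0 0 0 0 0; -2.4 0 0 0 0 0; -2.8 0 0 0 0 0; -3.2 0 0 0 0 0; -3.6 0 0 0 0 0; -4 0 0 0 0 0; -4.4 0 0 0 0 0; -4.8 0 0 0 0 0; -5.2 0 0 0 0 0; -5.6 0 0 0 0 0; -5.9 0 0 0 0 0; -6.1 0 0 0 0 0; -6.2 0 0 0 0 0; -6.2 0 0 0 0 0; -6.2 0 0 0 0 0")

```text
time_s: 31.37
position: [0.4859, 0.189, 0.0566]
tcp_rot: [[0.994, -0.111, 0.001], [-0.111, -0.994, 0.0], [0.001, -0.0, -1.0]]
force: [7.8, -1.0, -8.1]
finger_gap: 0.0117
```

```bash
cat > pl.py <<'E'
from h import *
import sys
im,K,P=shot("wrist",sys.argv[1]); s=get_state(); print(s["position"],s["force"],s["finger_gap"])
x=np.array([.9938,-.1115,0]); y=np.array([.1115,.9938,0])
g=cv2.cvtColor(im,cv2.COLOR_BGR2GRAY).astype(np.uint8)
tr=float(sys.argv[2])
q=np.array([.65944,.23059,.028])-tr*x; print("expected pointer px",proj(K,P,q,True),"line px",proj(K,P,[.59139,.24266,.026],True))
# rectified top view (z=0.027), 4 px/mm: columns slide x, rows -slide y
o=np.array([.59139,.24266,.027]); U=np.arange(-25,25,.25)/1000; V=np.arange(12,-25,-.25)/1000
mp=np.array([[proj(K,P,o+u*x+v*y,True) for u in U] for v in V],np.float32)
r=cv2.remap(im,mp[...,0],mp[...,1],cv2.INTER_CUBIC); cv2.imwrite("pics/rect_%s.png"%sys.argv[1],cv2.resize(r,None,fx=3,fy=3))
rg=cv2.cvtColor(r,cv2.COLOR_BGR2GRAY)
for v in (8,5,2,-8,-11,-14,-18):
    i=int((.012-v/1000)/.00025); print(v,rg[i,::4].tolist())
E
python3 pl.py wrist11 0.062
```

```text
[0.48591682 0.18904135 0.05662466] [ 8.26264324  0.27100371 -7.84871407] 0.011746152743333899
expected pointer px [459.83564733 152.67755518] line px [449.02567522 143.99903006]
8 [147, 148, 147, 147, 147, 146, 146, 147, 146, 146, 147, 146, 146, 146, 146, 145, 146, 145, 146, 147, 62, 19, 23, 25, 27, 22, 22, 24, 130, 149, 145, 143, 143, 144, 144, 143, 144, 144, 143, 143, 143, 143, 143, 143, 143, 143, 142, 143, 142, 142]
5 [151, 151, 151, 151, 150, 151, 151, 150, 150, 150, 150, 150, 150, 149, 150, 149, 149, 149, 151, 166, 32, 18, 25, 24, 23, 25, 24, 22, 144, 152, 149, 149, 148, 148, 148, 149, 148, 148, 148, 147, 147, 147, 148, 148, 147, 147, 148, 147, 146, 147]
2 [150, 150, 150, 150, 150, 150, 150, 149, 150, 150, 149, 149, 149, 150, 149, 149, 149, 149, 150, 154, 58, 15, 24, 23, 24, 22, 19, 31, 132, 152, 147, 148, 148, 148, 148, 147, 147, 148, 148, 147, 147, 148, 147, 147, 146, 147, 147, 147, 147, 147]
-8 [46, 45, 44, 44, 41, 42, 47, 46, 49, 48, 50, 49, 50, 49, 46, 46, 43, 44, 42, 42, 46, 47, 49, 48, 56, 68, 66, 102, 130, 129, 129, 130, 128, 130, 130, 133, 116, 61, 44, 45, 45, 45, 41, 42, 41, 44, 46, 48, 48, 48]
-11 [65, 64, 64, 65, 65, 65, 66, 65, 66, 65, 66, 66, 66, 65, 64, 65, 65, 66, 66, 65, 65, 64, 65, 66, 63, 64, 114, 130, 129, 129, 129, 129, 129, 128, 130, 128, 128, 136, 78, 60, 63, 64, 64, 64, 65, 63, 64, 64, 63, 64]
-14 [64, 65, 65, 64, 65, 64, 64, 65, 66, 65, 65, 65, 64, 65, 65, 64, 64, 65, 65, 64, 65, 65, 63, 65, 61, 68, 123, 130, 130, 129, 128, 129, 130, 129, 130, 128, 128, 128, 83, 60, 64, 65, 64, 63, 64, 64, 63, 64, 64, 63]
-18 [64, 64, 67, 65, 65, 66, 64, 66, 66, 65, 66, 65, 66, 65, 64, 66, 66, 64, 65, 63, 65, 63, 64, 65, 62, 59, 125, 130, 129, 129, 128, 128, 129, 128, 130, 128, 128, 129, 82, 61, 64, 63, 65, 65, 63, 65, 63, 64, 65, 65]
```

Emit:
apply_moves(steps="-0.2 0 0 0 0 0; -0.4 0 0 0 0 0; -0.6 0 0 0 0 0; -0.7 0 0 0 0 0; -0.7 0 0 0 0 0; -0.7 0 0 0 0 0; -0.7 0 0 0 0 0; -0.7 0 0 0 0 0; -0.7 0 0 0 0 0; -0.7 0 0 0 0 0")

```text
time_s: 32.25
position: [0.4791, 0.1898, 0.0566]
tcp_rot: [[0.994, -0.111, 0.002], [-0.111, -0.994, 0.0], [0.002, -0.0, -1.0]]
force: [8.4, -0.4, -8.3]
finger_gap: 0.0122
```

```bash
python3 pl.py wrist12 0.069; python3 - <<'E'
from h import *
im,K,P=load("wrist12"); a=cv2.resize(im[90:260,250:480],(540,400),interpolation=cv2.INTER_CUBIC)
si,K,P=shot("side","side12"); b=cv2.resize(si[215:315,200:330],(520,400),interpolation=cv2.INTER_CUBIC)
sc,K,P=shot("scene","scene12"); 
r=cv2.resize(cv2.imread("pics/rect_wrist12.png"),(270,200)); c=cv2.resize(sc,(267,200))
cv2.imwrite("pics/final.png",cv2.resize(np.vstack([np.hstack([a[:,:400],b[:,:400]]),np.hstack([r,c,cv2.resize(sc[140:235,240:370],(263,200))])]),(800,600)))
for c in("scene","side"):
    d=cv2.absdiff(cv2.imread(f"pics/{c}12.png"),cv2.imread(f"pics/{c}0.png")).max(2); n,l,st,ce=cv2.connectedComponentsWithStats((d>50).astype(np.uint8))
    print(c,[(s.tolist()) for s in st[1:] if s[4]>15])
E
```

```text
[0.47908715 0.18980093 0.0566168 ] [ 8.44144615 -0.55399058 -8.71459891] 0.011796223237427876
expected pointer px [459.60447635 152.67170154] line px [458.66045352 144.72135786]
8 [145, 144, 144, 143, 144, 144, 144, 143, 144, 143, 143, 144, 142, 143, 142, 143, 142, 142, 144, 142, 34, 23, 23, 22, 22, 24, 21, 34, 127, 144, 142, 141, 140, 141, 141, 140, 140, 141, 140, 140, 140, 139, 140, 140, 140, 140, 140, 140, 139, 140]
5 [148, 148, 148, 148, 148, 147, 148, 147, 147, 147, 147, 146, 147, 147, 147, 147, 147, 147, 148, 162, 41, 18, 25, 22, 24, 23, 17, 37, 140, 149, 146, 145, 145, 146, 145, 144, 145, 146, 145, 145, 145, 144, 144, 144, 145, 143, 144, 144, 143, 144]
2 [147, 147, 147, 147, 147, 147, 147, 147, 147, 147, 147, 146, 146, 147, 146, 146, 146, 146, 148, 142, 52, 16, 23, 24, 23, 23, 21, 18, 132, 149, 145, 145, 144, 145, 145, 145, 144, 145, 144, 145, 145, 144, 145, 144, 145, 144, 144, 144, 145, 144]
-8 [47, 47, 50, 49, 49, 47, 46, 44, 45, 44, 41, 42, 40, 46, 47, 48, 48, 53, 66, 63, 93, 126, 126, 127, 126, 126, 126, 128, 129, 120, 70, 41, 47, 44, 45, 43, 40, 40, 43, 46, 46, 48, 48, 47
[... 819 characters left out ...]
 30, 442], [324, 192, 4, 7, 21], [196, 227, 17, 14, 134], [153, 259, 20, 19, 279], [215, 275, 19, 17, 241]]
side [[354, 0, 72, 19, 851], [459, 15, 17, 9, 100], [318, 16, 27, 10, 79], [352, 17, 4, 7, 20], [280, 19, 128, 105, 5665], [451, 29, 27, 58, 292], [473, 31, 4, 20, 47], [263, 68, 155, 193, 9701], [476, 92, 7, 17, 62], [280, 125, 30, 24, 217], [313, 124, 11, 7, 54], [486, 132, 7, 19, 65], [282, 150, 6, 6, 26], [488, 157, 38, 84, 707], [353, 178, 15, 9, 85], [324, 207, 4, 8, 24], [344, 207, 8, 4, 19], [339, 212, 16, 5, 36], [236, 225, 4, 7, 24], [251, 231, 4, 7, 24], [219, 234, 23, 25, 186], [241, 236, 30, 27, 225], [256, 239, 14, 6, 24], [272, 242, 12, 24, 163], [278, 254, 38, 29, 387]]
```

View pics/final.png

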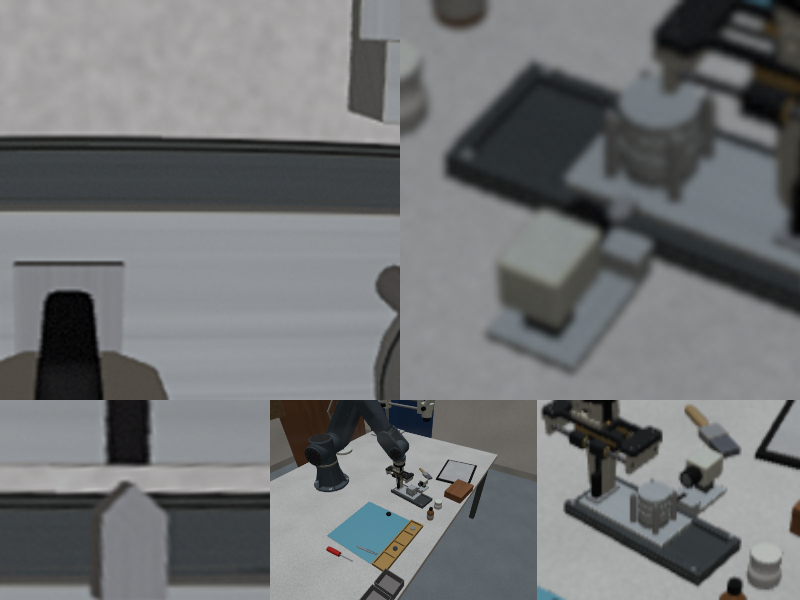

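The last view shows the stack flat between the pins, the tab in the jaws, and the pointer tip centred under the dark line (rectified view, x≈127 for both). Handing in while still holding.

```bash
python3 -c "
from plant import *
s=get_state();print(s['time_s'],s['finger_gap'],s['force']);print(sign_off())"
```

```text
32.4 0.011722596197586062 [ 9.32632634 -0.53524926 -8.78311343]
the job is handed in; nothing more can be done
None
```

I stacked the cell, spacer and disc in that order in the pocket. Each touched down at the expected height with a light 4–6 N contact before I let go. I then pulled the slide about 68 mm by its tab and handed the job in at 32.4 s, with the tab still gripped.

- **Pointer:** the rectified wrist view puts the pointer within about 1 mm of the line's centre; the tolerance is 4 mm.
- **Grip:** the jaw gap read 11.7 mm on the 12 mm tab. The force along the pull was about 8–9 N, which fits the spring. There was also a steady vertical force of about −9 N, which I did not look into.
- **Stack:** the last side and scene views show it standing flat and square between the four pins. I did not measure the disc after placing it, beyond the touchdown height and those views.
- **Other things on the bench:** comparing the first and last pictures, I saw no movement where the other things lie. The arm hides part of both views.

No checks failed. Two readings disagreed slightly: the wrist camera read about 0.8 mm off along the jaw direction, which I corrected for. The line distance came out at about 69 mm from the first view and about 68.5 mm from the later one.

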